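# Draw a split wooden stand together with a one-hand bar clamp

### The arm

A 6-joint arm with a two-finger parallel gripper is mounted at the origin on the work surface. World frame = base frame: x ahead of the robot, y to its left, z up, the work surface at z = 0. Lengths are in m, angles in rad, forces in N, time in s.
With the tool pointing down it reaches from about 0.35 to 0.975 m from the base axis. Payload 4.9 kg.
Tool frame: the origin (TCP) lies midway between the tips of the shut fingers; the grasp point (between the pads) lies behind it (manip.grasp_offset is the y of the grasp point in the tool frame, in m); y points along the fingers, z is the direction in which the jaws open and shut, and the axes are right-handed (so a half turn about y gives the same grasp; the last joint's range is limited). The gripper opens to 85 mm and grips with 20 to 120 N. Pads are 22 mm wide; open, the fingers measure 114 mm over their backs; the gripper's body (76 mm by 85 mm) begins 54 mm behind the grasp point. The pads swing forward as they close: fully open they stand 13 mm farther back than shut.
Start: joints at [-1.223, 0.053, 1.613, -0, 1.476, -0.119], TCP at [0.281, -0.558, 0.231] pointing down, gripper open.
Joint ranges: [-3.01, 3.01], [-1.01, 2.22], [0.06, 2.58], [-1.02, 4.17], [0.09, 2.62], [-3.14, 3.14]. Speed limits (rad/s): [2.57, 2.57, 3.14, 3.14, 3.14, 3.14].

### API

Orientations are given as a unit quaternion [w, x, y, z].
In Python, from plant import manip gives the robot as it stands. The module is installed in compiled form; this text tells all that it offers.
- The arm moves only by the shell command python3 -m jog 'ROWS'. ROWS is a JSON object of lists of equal length, an entry for each row: "offset": the shift along the world's x, y, z in units of 50 mm (1.0 is 50 mm), a list of three; "angular": the turn, a rotation vector about the world's x, y, z in units of 6 degrees (1.0 is 6 degrees), a list of three; "jaw": the finger opening in mm, from 0 to 85.4. In form: {"offset": [[tx, ty, tz], ...], "angular": [[ax, ay, az], ...], "jaw": [jaw, ...]}. A call has 1 to 12 rows; each row shifts and turns the commanded pose from where the row before left it; what a row does not reach is not made up. A row lasts 1/10 s, in which the tool goes at most 50 mm and 8.59 degrees, less where a joint would pass 70% of its speed; a pose out of reach is approached as far as the arm can. A call is refused whole if a number of a shift passes 1 or a number of a turn 1, either way. A call with a gripper value outside its range is refused whole. The fingers move at their own pace and stop on an object; the grip force is fixed at half the most. Time passes only in rows, so rows that do not move let the fingers close. It gives the time, the measured TCP pose, the force and the opening at its end, in the units of the state.
- manip.state(): the state, without advancing time (a new reading comes with each control period).
- manip.grab_frame(name): name is "scene" or "side" or "wrist"; returns the picture (420x560x3 uint8, blue, green, red); there is no depth.
- manip.camera_model(name): a dict with "fx", "fy", "cx", "cy" (pixels), "k1" (the pictures are not rectified: a ray, as slopes to the right and down, at radius r is drawn at 1 + k1 r^2 times it, then the intrinsics apply), "rvec" (rotation vector, rad) and "tvec" (3), from world to camera coordinates, as OpenCV has them; the wrist camera has in their place "mount" (4x4, takes a point from camera to tool coordinates, whose origin is the TCP and whose axes are the tool frame's). Camera axes: x right, y down, z forward; pixel columns grow to the right and rows downward; lengths in m; the calibration is good to about 2 mm. A picture is of the moment at which its call begins: read the wrist's pose just before it. camera_model takes no time and is no camera call.
- manip.job_done(): hands the job in, once; it reports no verdict.
The state is a dict: "time": time; "joint_pos": joint angles; "joint_vel": joint speeds; "joint_efforts": joint torques, N m; "tool_pos": TCP position; "tool_rot": TCP orientation; "contact_force": force on the tool from outside, world axes, zero at the start; "ft_torque": the same for the moment, N m; "gripper_width": opening from 0.0 (shut) to 1.0 (fully open).
Only numpy, scipy, OpenCV 4.12 (cv2) and the standard library are available. Lean on these libraries where they do the work, as an engineer would, in place of code of your own. Each camera call takes 0.05 s, during which the arm holds its last target.

### The job

The little wooden stand has split in two and the glue is already on: pump the trigger of the one-hand bar clamp lying around it, squeezing it against the pistol grip and letting it spring out again, until the jaws have drawn the split fully shut. Move the bar only with the trigger, keep your fingers off the wood, do not crush the stand, and leave the clamp lying flat and the altar things beside it where they are. Finish while holding: once the jaws are tight, keep the trigger squeezed with a gentle, steady grip and do not let go.

Things in the scene. Friction and masses are not known exactly. Their poses are not given: they have to be found in the camera images.
- clamp: one-hand bar clamp lying loose on its side, 0.9 kg, 28 mm thick. Origin: on its underside, on the bar's middle line, in the plane of the near pad's face. x: along the bar from near to far jaw; y: from bar to jaw tips; z up. Grey housing x -66..-6, y -18..24 mm, near jaw x -22..0, y 24..80, pistol grip x -60..-38, y -104..-18, z 0..28. 60 to 130 mm of bar stick out behind the housing (-x)
- squeeze_spot (a point): where to centre the squeeze, fixed to the grip, between it and the trigger: clamp frame x -36, y -52, z 18 mm. The fingers, from above, close along the clamp's x: one on the grip's flat outer face (x -60), one on the trigger's outer face. Width over both here: 56 mm trigger out, 40 mm trigger home; 30 mm is free outside each. The clamp may slide some mm as it is squeezed
- trigger_face (a point): middle of the violet trigger's outer (+x) face, 18 mm up. Its blade is 14 mm thick, 24 mm high (2..26 mm up) and reaches from y -20 to -76 mm in the clamp's frame
- trigger (a joint): squeeze of the trigger, rad: 0 sprung out, 0.23 home at its stop (16 mm of travel at the squeeze spot). It takes 2 to 4 N against its spring, up to 9 N while it pulls the bar, and springs out by itself when the fingers open to 60 mm or more; let it come below 0.02 to catch the next tooth. If it stops short of home (under 0.2) at a finger force of 12 N or more, the jaws are tight
- bar (a joint): how far the bar is drawn through the housing, m; grows as the far jaw comes nearer. One full squeeze and return draws one 5 mm tooth. A 5 N brake keeps it there, but the pressure lasts only while the trigger is squeezed. Gap between the pads: 114 mm less this; 0 to 0.02 at the start, about 0.038 with the split shut. Tight, the wood gets about 2.2 x the force of one finger less 14 N (20 N: 30 N)
- far_pad (a point): middle of the far jaw's rubber pad face (the face looks to the clamp's -x), 14 mm above the shelf; pads are 42 mm long in y (34..76) and 24 mm high
- near_pad (a point): middle of the near jaw's rubber pad face (the face looks to the clamp's +x), at clamp x 0, y 55, 14 mm above the shelf
- half_near: half of the split wooden stand next to the near jaw, loose, 50 g: board 38 x 80 mm, top rim 28 mm high, on two feet. Origin: middle of its underside. Its x and y axes run like the clamp's; the split face is at its x +19 mm
- half_far: the other half, next to the far jaw, same size, split face at its x -19 mm. It starts 4 to 8 mm from the near half; both start between the jaws. Pressure between the halves: 20 to 50 N is right, under 10 N is not tight, over 80 N crushes the stand
- half_far_seam_a (a point): end of the far half's split face on the side of the bar, 16 mm above the shelf
- half_far_seam_b (a point): end of the far half's split face on the side of the jaw tips, 16 mm above the shelf
- lacquer_box: bystander: round red lacquered wooden box, 104 mm across, 74 mm high, origin under its centre
- incense_holder: bystander: blue ceramic incense holder, 92 mm across, 50 mm high, origin under its centre
- saucers: bystander: pair of stacked white porcelain saucers, 104 mm across, 24 mm high, origin under the centre
- hex_tin: bystander: six-sided green and gold tin gift case, 83 mm over its flats, 69 mm high, origin under its centre
There are look-alikes about, which are no part of the job. Leave any white look-alike of the half_far alone.

How it is judged:
On the way, in this order (a step that is already met when the one before it is completed fails the run):
1. the fingers squeeze the trigger in (value of joint trigger above 0.15 rad and contact force between the fingers and clamp above 2 N), for 0.05 s.
2. the trigger is let out again for the next stroke (value of joint trigger below 0.05 rad), for 0.05 s.
3. the split is shut and the halves press on one another with at least 10 N (x of each of half_far_seam_a, half_far_seam_b in the frame of half_near below 0.0215 m and contact force between half_near and half_far above 10 N), for 0.3 s.
At the end, for the whole second after the job is handed in: The robot is still squeezing the trigger (at least 5 N on it, fingers on grip and trigger), both ends of the split are shut to within 2.5 mm, the halves press on one another with 10 to 80 N and are at rest, and clamp and stand lie flat on the shelf (all of step 3 and contact force between half_near and half_far below 80 N and contact force between the fingers and trigger above 5 N and contact force between the fingers and clamp above 10 N and value of joint trigger above 0.02 rad and height (world z) of clamp below 0.01 m and angle between each of clamp, half_near, half_far's own z axis and vertical below 0.1 rad and linear speed of half_far below 0.02 m/s); the arm keeps its last pose, push and grip.
It fails at once if the stand is crushed: over 80 N of clamping pressure (contact force between any of half_near, clamp and half_far above 80 N).
It fails at once if the robot pushes the bar or the far jaw instead of pumping the trigger (contact force between the arm and bar above 4 N).
It fails at once if the robot presses on the wood (contact force between the arm and half_near above 4 N or contact force between the arm and half_far above 4 N).
It fails at once if an altar thing beside the work is moved by more than 2 cm (distance of any of lacquer_box, incense_holder, saucers, hex_tin from where it was at the start of the episode above 0.02 m).
It also fails if it takes over 54 s, if anything falls off the work surface, if the arm or the gripper's body presses on something with over 40 N, if the wrist force passes 120 N, or if a joint passes its speed limit or range.

## Working session

There is one attempt and no reset: what is moved stays moved. The work goes in short steps, Python scripts to look and compute and a shell command to move; the robot and the scene stay as the last step left them, time stands still between calls to the robot, and variables do not carry over. Pictures are saved under pics/ and viewed, and the job is handed in when it is done.

```bash
mkdir -p pics
cat > h.py <<'E'
import numpy as np, cv2
from plant import manip
from scipy.spatial.transform import Rotation as R
def cam(name,st=None):
    m=manip.camera_model(name)
    if 'mount' in m:
        st=st or manip.state(); q=st['tool_rot']
        T=np.eye(4);T[:3,:3]=R.from_quat([q[1],q[2],q[3],q[0]]).as_matrix();T[:3,3]=st['tool_pos']
        W=T@np.array(m['mount']); Rw=W[:3,:3];o=W[:3,3]
    else:
        Rc=R.from_rotvec(np.ravel(m['rvec'])).as_matrix(); Rw=Rc.T; o=-Rc.T@np.ravel(m['tvec'])
    return m,Rw,o
def unproj(c,u,v,z):
    m,Rw,o=c
    x=(u-m['cx'])/m['fx'];y=(v-m['cy'])/m['fy'];rd=np.hypot(x,y);r=rd
    for _ in range(30): r=rd/(1+m['k1']*r*r)
    s=1/(1+m['k1']*r*r); d=Rw@np.array([x*s,y*s,1]); return o+d*(z-o[2])/d[2]
def proj(c,P):
    m,Rw,o=c
    p=Rw.T@(np.array(P)-o);x,y=p[0]/p[2],p[1]/p[2];f=1+m['k1']*(x*x+y*y)
    return m['fx']*x*f+m['cx'],m['fy']*y*f+m['cy']
E
python3 - <<'E'
from h import *
st=manip.state();print(st, manip.grasp_offset)
for n in ['scene','side','wrist']:
    print(n,manip.camera_model(n)); cv2.imwrite(f'pics/{n}0.png',manip.grab_frame(n))
E
```

```text
{'time': 0.0, 'joint_pos': array([-1.22302439e+00,  5.33565927e-02,  1.61431462e+00, -9.03415878e-06,
        1.47599767e+00, -1.19028263e-01]), 'joint_vel': array([-5.28542973e-04, -3.57532896e-04,  1.04359477e-03, -1.43021866e-03,
       -2.63653610e-03, -4.72947427e-06]), 'joint_efforts': array([ 1.33271584e-03, -3.93684661e+01, -3.70177174e+01, -6.77214803e-05,
        7.02037913e-03,  8.62722629e-06]), 'tool_pos': array([ 0.28103502, -0.55754394,  0.23005087]), 'tool_rot': array([ 0.16345772, -0.16363158,  0.68866248, -0.68720468]), 'contact_force': array([-0.83746065,  0.10382482,  0.63627398]), 'ft_torque': array([-0.02064973,  0.02699291, -0.01798853]), 'gripper_width': 1.0009303443002537} -0.0187
scene {'fx': 429.94506099754074, 'fy': 429.94506099754074, 'cx': 275.44858224165193, 'cy': 210.97170582931793, 'k1': -0.06723069605144441, 'rvec': array([ 0.72817345,  2.70729132, -0.98335809]), 'tvec': array([ 0.50487968, -0.17770305,  1.30630436])}
side {'fx': 392.1067897379604, 'fy': 392.1067897379604, 'cx': 279.96425031555765, 'cy': 218.83250273618688, 'k1': -0.10399593765231441, 'rvec': array([ 0.13322645, -2.92346448,  1.0500957 ]), 'tvec': array([0.59178577, 0.06789412, 1.11069523])}
wrist {'fx': 346.82170384212156, 'fy': 346.82170384212156, 'cx': 278.71993713601876, 'cy': 207.30554843477452, 'k1': -0.054871502051602065, 'mount': array([[ 2.45235851e-04,  9.52891879e-01,  3.03310085e-01,
        -7.72764506e-02],
       [-2.39162160e-04, -3.03310029e-01,  9.52891898e-01,
        -1.42085994e-01],
       [ 9.99999941e-01, -3.06223551e-04,  1.53513187e-04,
        -6.41276670e-04],
       [ 0.00000000e+00,  0.00000000e+00,  0.00000000e+00,
         1.00000000e+00]])}
```

View pics/scene0.png

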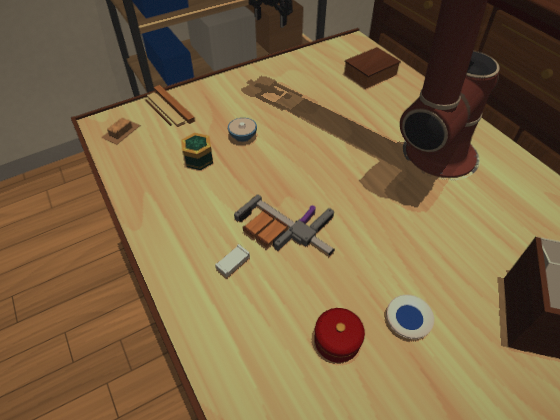

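View pics/side0.png

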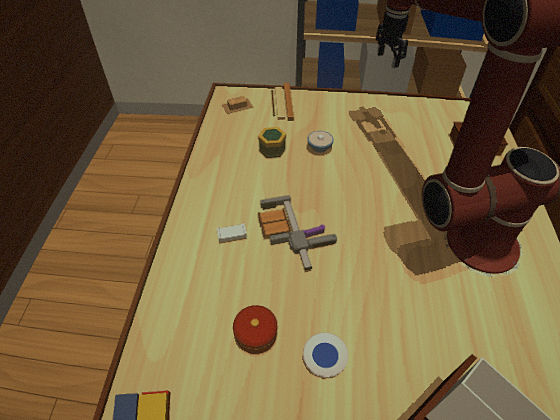

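View pics/wrist0.png

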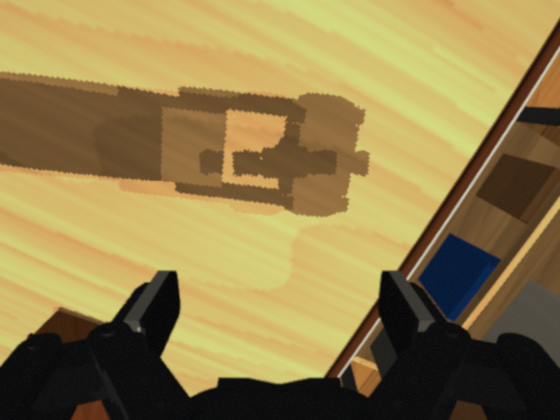

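The scene view shows the clamp at about (290,225). Its grip is at (322,222), the violet trigger at (308,215), the stand halves at (258,225) and (272,234), and the bar runs (260,203)-(332,251). Things that could be taken for the stand or clamp:
- White block at scene (233,262): the look-alike, leave it.
- Small brown block at (120,128): not part of the job.
- Dark box at (372,66): not part of the job.

I choose the brown halves between the jaws.

Run:
```python
from h import *
a=cv2.imread('pics/scene0.png')[180:270,220:345]; b=cv2.imread('pics/side0.png')[185:280,245:350]
cv2.imwrite('pics/c1.png',cv2.resize(a,None,fx=6,fy=6,interpolation=2)); cv2.imwrite('pics/c2.png',cv2.resize(b,None,fx=6,fy=6,interpolation=2))
```

```text
(no output)
```

View pics/c1.png

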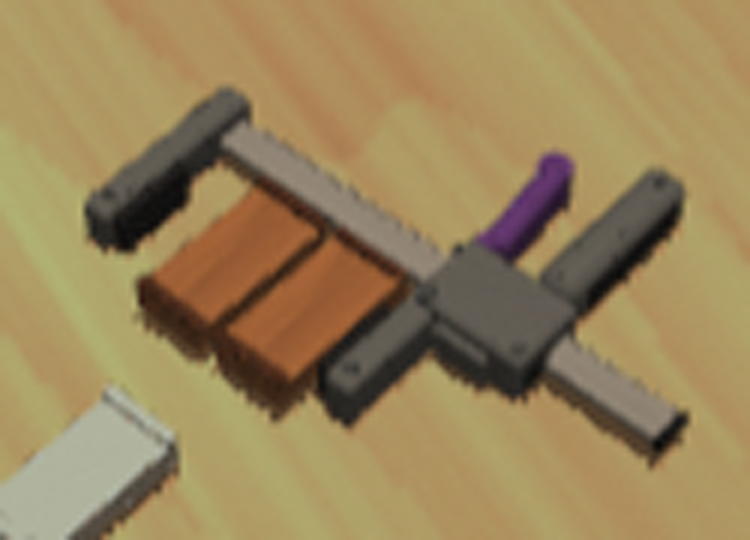

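View pics/c2.png

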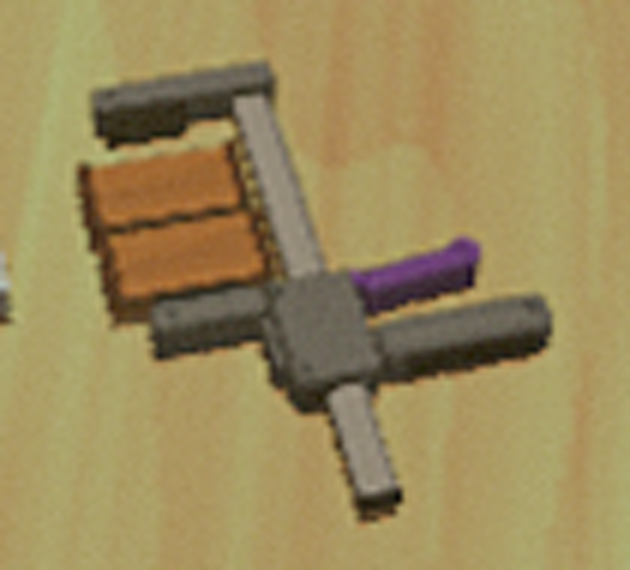

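```bash
cat > fit.py <<'E'
from h import *
from scipy.optimize import least_squares
S=cam('scene');D=cam('side')
obs=[]
for px,m in [((458,248),(-6,-18)),((578,325),(-66,-18)),((515,385),(-66,24)),((425,295),(-6,24)),((660,178),(-49,-104)),((340,380),(-11,80))]:
    obs.append((S,220+px[0]/6,180+px[1]/6,m))
for px,m in [((355,275),(-6,-18)),((378,370),(-66,-18)),((300,385),(-66,24)),((275,290),(-6,24)),((545,300),(-49,-104)),((155,315),(-11,80))]:
    obs.append((D,245+px[0]/6,185+px[1]/6,m))
def w(p,m,z=.028):
    c,s=np.cos(p[2]),np.sin(p[2]);x,y=np.array(m)/1000
    return np.array([p[0]+c*x-s*y,p[1]+s*x+c*y,z])
def res(p): return np.ravel([np.subtract(proj(C,w(p,m)),(u,v)) for C,u,v,m in obs])
c0=unproj(S,220+490/6,180+310/6,.028)
best=min((least_squares(res,[c0[0],c0[1],a]) for a in np.arange(0,6.3,.7)),key=lambda r:r.cost)
p=best.x;print(p,np.degrees(p[2])%360,np.round(res(p).reshape(-1,2),1).tolist())
print('squeeze',w(p,(-36,-52)), 'trig x-4', w(p,(-4,-52)))
E
python3 fit.py
```

```text
[0.5457886  0.02321175 5.04639163] 289.1369424360354 [[2.4, -1.2], [1.0, -1.9], [1.1, -1.5], [-2.6, 0.9], [2.0, -0.6], [-1.4, 1.5], [-1.2, -1.0], [1.1, 0.0], [-0.8, 0.6], [-2.2, -0.6], [1.0, 0.8], [-1.3, 0.4]]
squeeze [0.48486047 0.0401753  0.028     ] trig x-4 [0.49535093 0.00994369 0.028     ]
```

```bash
cat >> fit.py <<'E'
st=manip.state();q=st['tool_rot'];M=R.from_quat([q[1],q[2],q[3],q[0]]).as_matrix()
print(M.round(3)); az=np.degrees(np.arctan2(M[1,2],M[0,2]));print('tool z az',az,'tilt',M[:,1])
for t in (np.degrees(p[2]),np.degrees(p[2])+180):print('turn',(t-az+180)%360-180)
print('d squeeze (50mm)',(w(p,(-36,-52))-st['tool_pos'])/.05)
E
python3 fit.py
```

```text
[0.5457886  0.02321175 5.04639163] 289.1369424360354 [[2.4, -1.2], [1.0, -1.9], [1.1, -1.5], [-2.6, 0.9], [2.0, -0.6], [-1.4, 1.5], [-1.2, -1.0], [1.1, 0.0], [-0.8, 0.6], [-2.2, -0.6], [1.0, 0.8], [-1.3, 0.4]]
squeeze [0.48486047 0.0401753  0.028     ] trig x-4 [0.49535093 0.00994369 0.028     ]
[[-0.893 -0.001  0.45 ]
 [-0.45   0.002 -0.893]
 [-0.    -1.    -0.002]]
tool z az -63.254063275263455 tilt [-5.43470421e-04  1.51046149e-03 -9.99998712e-01]
turn -7.608994288701183
turn 172.39100571129882
d squeeze (50mm) [ 4.07516592 11.95705155 -4.04654568]
```

```bash
python3 -m jog '{"offset":[[0.3,0.9,0],[0.3,0.9,0],[0.3,0.9,0],[0.3,0.9,0],[0.3,0.9,0],[0.3,0.9,0],[0.3,0.9,0],[0.3,0.9,0],[0.3,0.9,0],[0.3,0.9,0],[0.3,0.9,0],[0.3,0.9,0]],"angular":[[0,0,-0.5],[0,0,-0.5],[0,0,-0.27],[0,0,0],[0,0,0],[0,0,0],[0,0,0],[0,0,0],[0,0,0],[0,0,0],[0,0,0],[0,0,0]],"jaw":[85,85,85,80,80,72,72,72,72,72,72,72]}'; python3 fit.py
```

```text
time: 1.35
tool_pos: [0.4613, -0.0161, 0.2313]
tool_rot: [-0.118, 0.117, -0.697, 0.697]
contact_force: [1.2, 0.3, 0.3]
gripper_width: 0.844
[0.5457886  0.02321175 5.04639163] 289.1369424360354 [[2.4, -1.2], [1.0, -1.9], [1.1, -1.5], [-2.6, 0.9], [2.0, -0.6], [-1.4, 1.5], [-1.2, -1.0], [1.1, 0.0], [-0.8, 0.6], [-2.2, -0.6], [1.0, 0.8], [-1.3, 0.4]]
squeeze [0.48486047 0.0401753  0.028     ] trig x-4 [0.49535093 0.00994369 0.028     ]
[[-0.945  0.001  0.328]
 [-0.328 -0.    -0.945]
 [-0.    -1.     0.   ]]
tool z az -70.8730643500498 tilt [ 5.27371942e-04 -2.01580113e-04 -9.99999841e-01]
turn 0.010006786085114072
turn -179.98999321391477
d squeeze (50mm) [ 0.4703778   1.12599922 -4.06514068]
```

```bash
python3 -m jog '{"offset":[[0.23,0.56,-0.5],[0.24,0.56,-0.5],[0,0,0]],"angular":[[0,0,0],[0,0,0],[0,0,0]],"jaw":[72,72,72]}'
python3 - <<'E'
from h import *
st=manip.state(); im=manip.grab_frame('wrist'); cv2.imwrite('pics/w1.png',im); import json
json.dump([list(st['tool_pos']),list(st['tool_rot'])],open('w1.json','w'))
E
```

```text
time: 1.65
tool_pos: [0.4827, 0.0407, 0.1768]
tool_rot: [0.116, -0.122, 0.698, -0.696]
contact_force: [-0.7, -0.6, -0.4]
gripper_width: 0.846
```

View pics/w1.png

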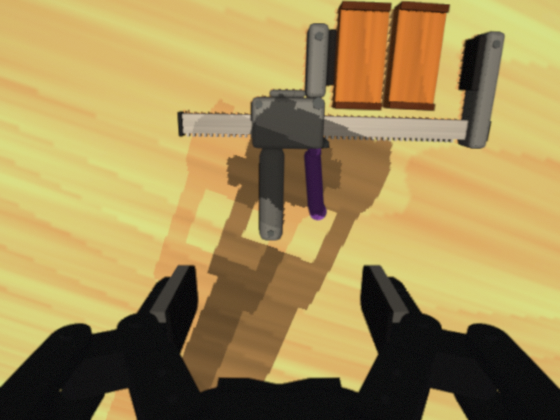

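The wrist view shows the clamp's housing at (252-324, 97-148), the grip at (260-283, 150-238), the violet trigger at (305-325, 150-218), and the wood halves between the jaws. I'll zoom in to refine the pose.

Run:
```python
from h import *
a=cv2.imread('pics/w1.png')[80:250,220:350]
cv2.imwrite('pics/c3.png',cv2.resize(np.clip(a*1.6,0,255).astype(np.uint8),None,fx=3.5,fy=3.5,interpolation=2))
```

```text
(no output)
```

View pics/c3.png

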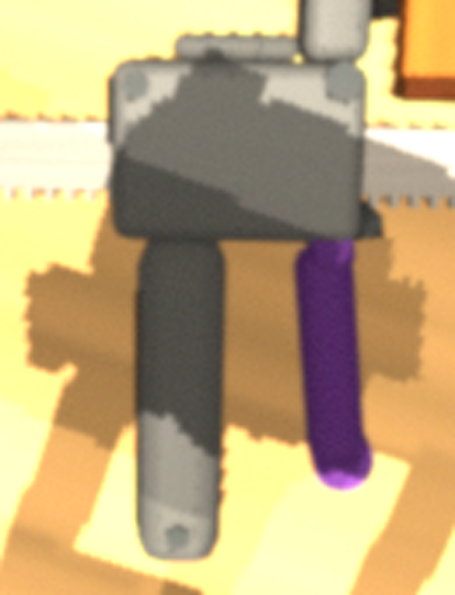

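Run:
```python
import io,contextlib
with contextlib.redirect_stdout(io.StringIO()):
    from fit import *
import json
tp,tq=json.load(open('w1.json'))
W=cam('wrist',dict(tool_pos=np.array(tp),tool_rot=tq))
ob=[(W,220+a/3.5,80+b/3.5,m) for (a,b),m in [((111,62),(-66,24)),((363,62),(-6,24)),((361,240),(-6,-18)),((113,238),(-66,-18)),((177,557),(-49,-104))]]
f=lambda p:np.ravel([np.subtract(proj(C,w(p,m)),(u,v)) for C,u,v,m in ob])
r=least_squares(f,p);P=r.x;print(p,P,np.degrees(P[2]-p[2]),f(P).round(1))
G=lambda u,v,z:(lambda X:np.array([[np.cos(P[2]),np.sin(P[2])],[-np.sin(P[2]),np.cos(P[2])]])@(X[:2]-P[:2])*1000)(unproj(W,220+u/3.5,80+v/3.5,z))
for uv,z in [((137,400),.028),((220,400),.028),((302,350),.026),((357,350),.026)]:print(uv,G(*uv,z))
for q in [(-36,-52),(-34,-52)]: print(q,w(P,q),(w(P,q)-tp)/.05)
```

```text
[0.5457886  0.02321175 5.04639163] [0.54653548 0.0185018  5.03781246] -0.49155050137698286 [-1.  -2.1  1.8 -1.  -0.2  0.4 -1.1 -0.   0.4  3.7]
(137, 400) [-59.56177575 -58.15378541]
(220, 400) [-38.92373848 -57.87737232]
(302, 350) [-18.84429372 -45.33052024]
(357, 350) [ -5.24234682 -45.1368394 ]
(-36, -52) [0.48575512 0.03598743 0.028     ] [ 0.06138017 -0.09491024 -2.97699566]
(-34, -52) [0.48639454 0.0340924  0.028     ] [ 0.07416857 -0.13281086 -2.97699566]
```

```bash
python3 -m jog '{"offset":[[0.07,-0.13,-0.5],[0,0,-0.7],[0,0,-0.7],[0,0,-0.4],[0,0,0]],"angular":[[0,0,-0.08],[0,0,0],[0,0,0],[0,0,0],[0,0,0]],"jaw":[72,72,72,72,72]}'
python3 - <<'E'
from h import *
st=manip.state(); print(st['tool_pos'],st['contact_force'])
cv2.imwrite('pics/w2.png',manip.grab_frame('wrist'))
E
```

```text
time: 2.2
tool_pos: [0.4859, 0.0305, 0.0638]
tool_rot: [0.112, -0.116, 0.698, -0.697]
contact_force: [-0.7, 0.0, -0.0]
gripper_width: 0.842
[0.48588801 0.03047717 0.06380618] [-0.7139976   0.03866223 -0.00422791]
```

View pics/w2.png

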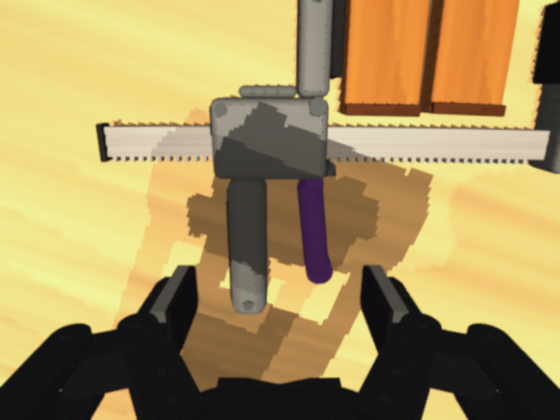

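The wrist view shows the grip at (230-267, 180-312) and the trigger at (300-332, 180-282). Both lie between the finger planes. I'll measure the offset in the tool frame.

Run:
```python
import io,contextlib
with contextlib.redirect_stdout(io.StringIO()):
    from fit import *
m=manip.camera_model('wrist')
T=np.array(m['mount']); W=(m,T[:3,:3],T[:3,3])
# work in tool frame: height h above shelf => tool y = tcpz - h
for s in range(5): print(manip.state()['tool_pos'])
tz=.0638
ob=[((212,99),(-66,24)),((327,99),(-6,24)),((327,178),(-6,-18)),((213,178),(-66,-18)),((248,312),(-49,-104)),((229,220),(-60,None)),((267,220),(-38,None)),((230,270),(-60,None))]
def up(u,v,h):
    x=(u-m['cx'])/m['fx'];y=(v-m['cy'])/m['fy'];rd=np.hypot(x,y);r=rd
    for _ in range(30): r=rd/(1+m['k1']*r*r)
    s=1/(1+m['k1']*r*r);d=T[:3,:3]@np.array([x*s,y*s,1]);o=T[:3,3];return o+d*((tz-h)-o[1])/d[1]
for px,mm in ob: 
    X=up(*px,.028)*1000; print(mm,'tool x',X[0].round(1),'z',X[2].round(1))
for px in [(300,220),(327,220),(307,260),(332,265)]: X=up(*px,.026)*1000;print('trig',px,X.round(1))
```

```text
[0.48759751 0.03048124 0.06598708]
[0.48759751 0.03048124 0.06598708]
[0.48759751 0.03048124 0.06598708]
[0.48759751 0.03048124 0.06598708]
[0.48759751 0.03048124 0.06598708]
(-66, 24) tool x -76.6 z -33.4
(-6, 24) tool x -76.5 z 23.2
(-6, -18) tool x -36.7 z 24.8
(-66, -18) tool x -36.7 z -35.1
(-49, -104) tool x 45.2 z -19.0
(-60, None) tool x -13.3 z -27.7
(-38, None) tool x -13.3 z -6.9
(-60, None) tool x 17.1 z -28.5
trig (300, 220) [-12.6  37.8  11.2]
trig (327, 220) [-12.6  37.8  26.1]
trig (307, 260) [11.8 37.8 15.6]
trig (332, 265) [15.  37.8 30.2]
```

```bash
python3 -m jog '{"offset":[[0.03,0.1,0],[0,0,-0.4],[0,0,-0.4],[0,0,-0.3],[0,0,0],[0,0,0]],"angular":[[0,0,0],[0,0,0],[0,0,0],[0,0,0],[0,0,0],[0,0,0]],"jaw":[72,72,72,72,72,72]}'
python3 - <<'E'
from h import *
cv2.imwrite('pics/w3.png',manip.grab_frame('wrist'))
st=manip.state(); print(st['tool_pos'],st['contact_force'])
cv2.imwrite('pics/s3.png',cv2.resize(manip.grab_frame('side')[170:290,220:370],None,fx=4,fy=4))
st=manip.state(); print(st['tool_pos'],st['contact_force'])
E
```

```text
time: 2.85
tool_pos: [0.4912, 0.0364, 0.0131]
tool_rot: [-0.116, 0.114, -0.698, 0.698]
contact_force: [0.5, 0.7, 0.7]
gripper_width: 0.842
[0.49152342 0.03630479 0.01342672] [ 0.80204786 -0.0624114   0.48909123]
[0.49150072 0.03632631 0.01340808] [0.44721731 0.25441994 0.27118454]
```

View pics/w3.png

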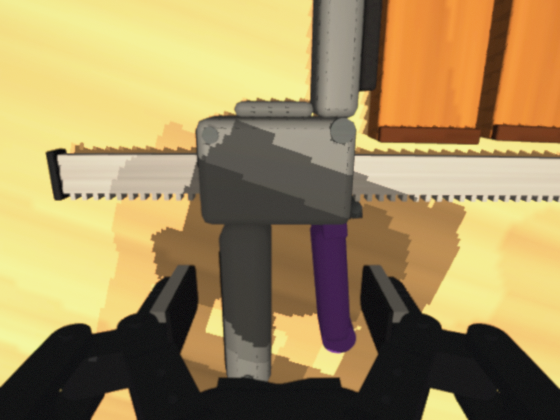

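View pics/s3.png

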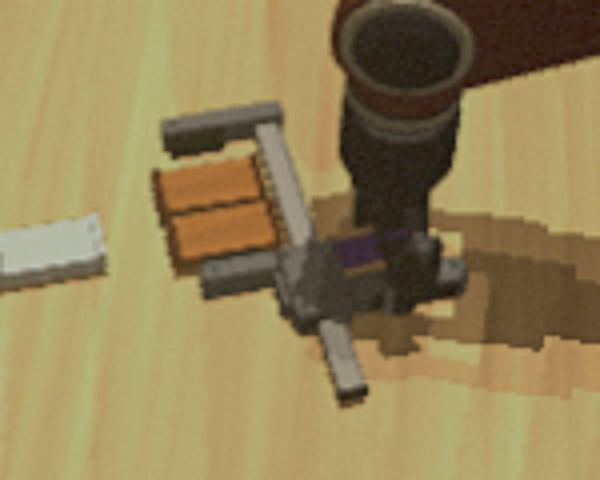

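The fingers straddle the grip and trigger with clearance on both sides, at fingertip columns about 195 and 365. I'll lower another 6 mm and start closing.

```bash
python3 -m jog '{"offset":[[0,0,-0.12],[0,0,0],[0,0,0]],"angular":[[0,0,0],[0,0,0],[0,0,0]],"jaw":[72,66,60]}';for i in 1; do python3 -m jog '{"offset":[[0,0,0],[0,0,0],[0,0,0]],"angular":[[0,0,0],[0,0,0],[0,0,0]],"jaw":[56,54,54]}'; python3 -m jog '{"offset":[[0,0,0],[0,0,0],[0,0,0]],"angular":[[0,0,0],[0,0,0],[0,0,0]],"jaw":[50,50,50]}'; python3 -m jog '{"offset":[[0,0,0],[0,0,0],[0,0,0]],"angular":[[0,0,0],[0,0,0],[0,0,0]],"jaw":[46,46,46]}'; done
```

```text
time: 3.25
tool_pos: [0.4899, 0.0361, 0.0055]
tool_rot: [-0.115, 0.115, -0.697, 0.698]
contact_force: [0.5, -1.6, -0.3]
gripper_width: 0.703
time: 3.55
tool_pos: [0.4903, 0.0359, 0.0058]
tool_rot: [-0.115, 0.114, -0.697, 0.698]
contact_force: [0.2, -3.3, 3.6]
gripper_width: 0.634
time: 3.85
tool_pos: [0.4901, 0.0369, 0.006]
tool_rot: [0.115, -0.114, 0.698, -0.697]
contact_force: [-1.5, -0.3, 5.1]
gripper_width: 0.586
time: 4.15
tool_pos: [0.4895, 0.0387, 0.0065]
tool_rot: [0.114, -0.114, 0.7, -0.696]
contact_force: [-5.3, 6.0, 12.5]
gripper_width: 0.536
```

```bash
python3 -m jog '{"offset":[[0,0,0.02],[0,0,0],[0,0,0]],"angular":[[0,0,0],[0,0,0],[0,0,0]],"jaw":[43,43,43]}'; python3 -m jog '{"offset":[[0,0,0.01],[0,0,0],[0,0,0]],"angular":[[0,0,0],[0,0,0],[0,0,0]],"jaw":[41,41,41]}'; python3 -m jog '{"offset":[[0,0,0.01],[0,0,0],[0,0,0]],"angular":[[0,0,0],[0,0,0],[0,0,0]],"jaw":[39.5,39.5,39.5]}';python3 - <<'E'
from h import *
cv2.imwrite('pics/w4.png',manip.grab_frame('wrist'))
st=manip.state(); print(st['tool_pos'],st['contact_force'],st['ft_torque'],st['gripper_width']*85.4)
E
```

```text
time: 4.45
tool_pos: [0.4892, 0.0393, 0.007]
tool_rot: [0.114, -0.115, 0.7, -0.695]
contact_force: [-4.6, 8.5, 10.6]
gripper_width: 0.506
time: 4.75
tool_pos: [0.4889, 0.0395, 0.0073]
tool_rot: [0.114, -0.115, 0.7, -0.695]
contact_force: [-4.2, 9.4, 9.4]
gripper_width: 0.483
time: 5.05
tool_pos: [0.4889, 0.0394, 0.0075]
tool_rot: [0.114, -0.115, 0.7, -0.695]
contact_force: [-3.4, 9.0, 6.9]
gripper_width: 0.473
[0.48891035 0.03939641 0.00754028] [-3.4512783   8.97338374  7.34042318] [1.61491053 0.64054565 0.19263397] 39.68579826318543
```

View pics/w4.png

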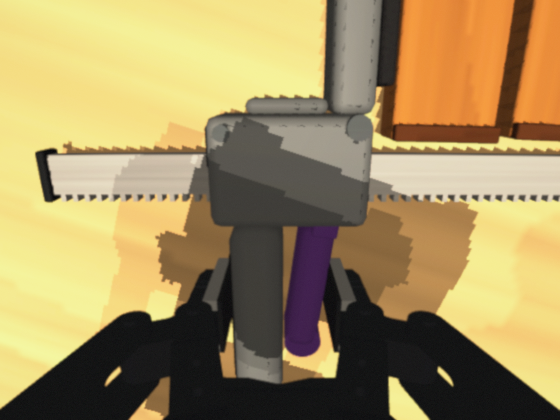

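Step 1 is met: the trigger is squeezed home, with the violet blade leaning in at (300,340). While the jaws are still open I'll see how the opening reacts to commands below the stop.

```bash
cat > rd.py <<'E'
from h import *
import sys
n=int(sys.argv[1]) if len(sys.argv)>1 else 1
v=[]
for i in range(n):
    manip.grab_frame('side'); v.append(manip.state()['gripper_width']*85.4)
st=manip.state();print('w',np.round(v,2),'mean',np.mean(v).round(3),'F',st['contact_force'].round(1),'tau',st['ft_torque'].round(2),'t',st['time'],'p',st['tool_pos'].round(4))
E
python3 rd.py 4
python3 -m jog '{"offset":[[0,0,0],[0,0,0]],"angular":[[0,0,0],[0,0,0]],"jaw":[38,38]}' | grep -E "grip|force"; python3 rd.py 4
python3 -m jog '{"offset":[[0,0,0],[0,0,0]],"angular":[[0,0,0],[0,0,0]],"jaw":[36,36]}'| grep -E "grip|force"; python3 rd.py 4
```

```text
w [40.01 39.86 39.67 39.9 ] mean 39.86 F [-4.3  9.2  5.9] tau [1.65 0.61 0.18] t 5.3 p [0.4889 0.0394 0.0075]
contact_force: [-4.8, 9.8, 9.5]
gripper_width: 0.456
w [38.5  38.92 38.85 38.77] mean 38.759 F [-4.6 10.5  9.1] tau [1.72 0.75 0.17] t 5.7 p [0.4888 0.0397 0.0077]
contact_force: [-4.6, 11.6, 9.1]
gripper_width: 0.444
w [37.63 37.59 37.81 37.6 ] mean 37.658 F [-5.1 12.  10.7] tau [1.96 0.93 0.16] t 6.1 p [0.4887 0.04   0.0079]
```

```bash
python3 -m jog '{"offset":[[0,0,0],[0,0,0]],"angular":[[0,0,0],[0,0,0]],"jaw":[34,34]}' | grep -E "grip|force"; python3 rd.py 3
python3 -m jog '{"offset":[[0,0,0],[0,0,0]],"angular":[[0,0,0],[0,0,0]],"jaw":[31,31]}'| grep -E "grip|force"; python3 rd.py 3
python3 -m jog '{"offset":[[0,0,0],[0,0,0]],"angular":[[0,0,0],[0,0,0]],"jaw":[28,28]}'| grep -E "grip|force"; python3 rd.py 3
```

```text
contact_force: [-5.0, 10.8, 10.6]
gripper_width: 0.438
w [37.9  37.65 37.94] mean 37.832 F [-5.3 10.6 10.8] tau [1.94 0.95 0.22] t 6.45 p [0.4887 0.04   0.0079]
contact_force: [-6.3, 10.6, 10.2]
gripper_width: 0.443
w [37.67 37.76 37.72] mean 37.714 F [-5.2 12.5 10.9] tau [1.96 0.92 0.17] t 6.8 p [0.4887 0.04   0.0079]
contact_force: [-5.7, 10.3, 10.4]
gripper_width: 0.444
w [37.52 38.06 37.89] mean 37.821 F [-5.  11.2 10.4] tau [2.   0.92 0.18] t 7.15 p [0.4887 0.04   0.0079]
```

```bash
python3 -m jog '{"offset":[[0,0,-0.04],[0,0,0],[0,0,0],[0,0,0],[0,0,0],[0,0,0]],"angular":[[0,0,0],[0,0,0],[0,0,0],[0,0,0],[0,0,0],[0,0,0]],"jaw":[50,62,74,74,74,74]}'
python3 - <<'E'
from h import *
cv2.imwrite('pics/w5.png',manip.grab_frame('wrist'))
st=manip.state(); print(st['tool_pos'],st['contact_force'],st['ft_torque'],st['gripper_width']*85.4)
E
```

```text
time: 7.75
tool_pos: [0.4897, 0.0363, 0.0053]
tool_rot: [0.114, -0.114, 0.698, -0.698]
contact_force: [-0.5, 0.1, 0.1]
gripper_width: 0.865
[0.48976249 0.0363032  0.00527113] [ 0.85975156 -1.03220007  1.39502698] [ 0.01093677  0.04694643 -0.02336602] 74.03561400111823
```

View pics/w5.png

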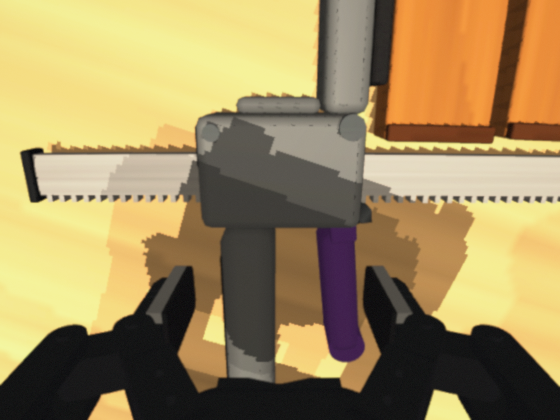

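Run:
```python
from h import *
m=manip.camera_model('wrist');T=np.array(m['mount'])
def up(u,v,h,tz):
    x=(u-m['cx'])/m['fx'];y=(v-m['cy'])/m['fy'];rd=np.hypot(x,y);r=rd
    for _ in range(30): r=rd/(1+m['k1']*r*r)
    s=1/(1+m['k1']*r*r);d=T[:3,:3]@np.array([x*s,y*s,1]);o=T[:3,3];return (o+d*((tz-h)-o[1])/d[1])*1000
for n,tz,bar,hl,hr in [('w2',.0645,(104,142),(211,135),(328,135)),('w3',.0115,(60,175),(198,160),(354,160)),('w4',.0075,(50,175),(207,160),(371,160)),('w5',.0053,(37,175),(198,160),(363,160))]:
    b=up(*bar,.020,tz);l=up(*hl,.028,tz);r=up(*hr,.028,tz);print(n,b[2].round(1),l[2].round(1),r[2].round(1),'bar behind housing',(l-b)[2].round(1))
a=[cv2.imread(f'pics/{n}.png')[90:210,0:560] for n in ('w3','w4','w5')]
cv2.imwrite('pics/cmp.png',np.vstack(a))
```

```text
w2 -95.1 -35.0 24.5 bar behind housing 60.1
w3 -88.4 -30.1 27.0 bar behind housing 58.3
w4 -89.9 -25.9 32.1 bar behind housing 63.9
w5 -93.6 -28.6 28.8 bar behind housing 65.0
```

View pics/cmp.png

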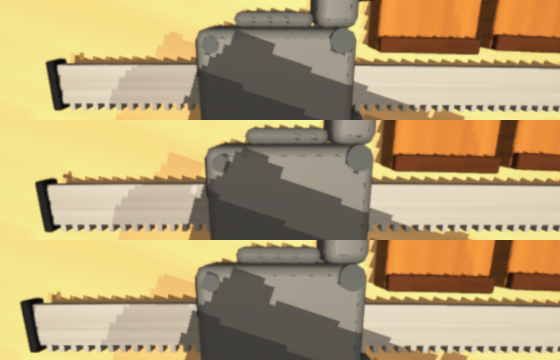

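```bash
python3 -m jog '{"offset":[[0,0,0],[0,0,0.02],[0,0,0.02],[0,0,0],[0,0,0],[0,0,0]],"angular":[[0,0,0],[0,0,0],[0,0,0],[0,0,0],[0,0,0],[0,0,0]],"jaw":[56,48,39,39,39,39]}';  python3 -m jog '{"offset":[[0,0,-0.02],[0,0,-0.02],[0,0,0],[0,0,0],[0,0,0]],"angular":[[0,0,0],[0,0,0],[0,0,0],[0,0,0],[0,0,0]],"jaw":[56,70,77,77,77]}'
python3 - <<'E'
from h import *
cv2.imwrite('pics/w6.png',manip.grab_frame('wrist'))
E
```

```text
time: 8.4
tool_pos: [0.4892, 0.0383, 0.008]
tool_rot: [0.114, -0.115, 0.699, -0.696]
contact_force: [-4.3, 6.2, 7.8]
gripper_width: 0.46
time: 8.9
tool_pos: [0.4897, 0.0363, 0.0052]
tool_rot: [0.114, -0.114, 0.698, -0.698]
contact_force: [0.6, -0.0, -0.2]
gripper_width: 0.9
```

View pics/w6.png

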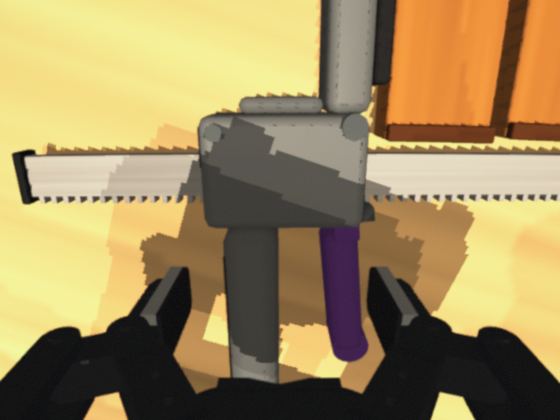

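The stroke worked: the bar end moved from column 37 to 28 while the housing shifted +3, which is one 5 mm tooth. The trigger is sprung out. Two more strokes.

```bash
python3 -m jog '{"offset":[[0,0,0],[0,0,0.02],[0,0,0.02],[0,0,0],[0,0,0],[0,0,0]],"angular":[[0,0,0],[0,0,0],[0,0,0],[0,0,0],[0,0,0],[0,0,0]],"jaw":[56,48,39,39,39,39]}' | tail -2;  python3 -m jog '{"offset":[[0,0,-0.02],[0,0,-0.02],[0,0,0],[0,0,0],[0,0,0]],"angular":[[0,0,0],[0,0,0],[0,0,0],[0,0,0],[0,0,0]],"jaw":[56,70,77,77,77]}'
python3 -m jog '{"offset":[[0,0,0],[0,0,0.02],[0,0,0.02],[0,0,0],[0,0,0],[0,0,0]],"angular":[[0,0,0],[0,0,0],[0,0,0],[0,0,0],[0,0,0],[0,0,0]],"jaw":[56,48,39,39,39,39]}' | tail -2;  python3 -m jog '{"offset":[[0,0,-0.02],[0,0,-0.02],[0,0,0],[0,0,0],[0,0,0]],"angular":[[0,0,0],[0,0,0],[0,0,0],[0,0,0],[0,0,0]],"jaw":[56,70,77,77,77]}'
python3 - <<'E'
from h import *
a=manip.grab_frame('wrist')
b=cv2.resize(manip.grab_frame('side')[170:290,220:370],None,fx=3.5,fy=3.5)[:420]
cv2.imwrite('pics/w7.png',a);cv2.imwrite('pics/s7.png',b)
E
```

```text
contact_force: [-2.9, 7.1, 8.2]
gripper_width: 0.461
time: 10.05
tool_pos: [0.4896, 0.0363, 0.0051]
tool_rot: [0.114, -0.115, 0.698, -0.698]
contact_force: [-0.2, -0.1, -0.1]
gripper_width: 0.9
contact_force: [-4.3, 5.0, 8.5]
gripper_width: 0.462
time: 11.15
tool_pos: [0.4896, 0.0363, 0.0051]
tool_rot: [0.114, -0.115, 0.698, -0.698]
contact_force: [0.0, -0.3, -0.4]
gripper_width: 0.901
```

View pics/w7.png

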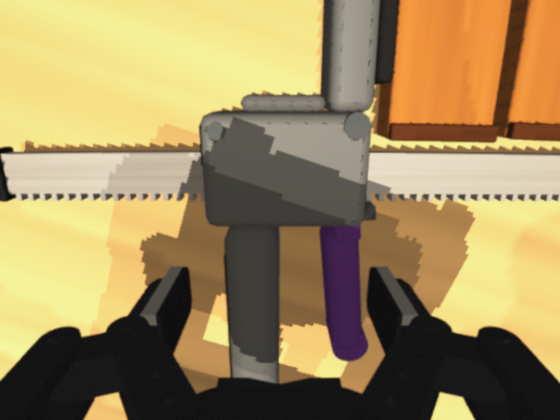

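View pics/s7.png

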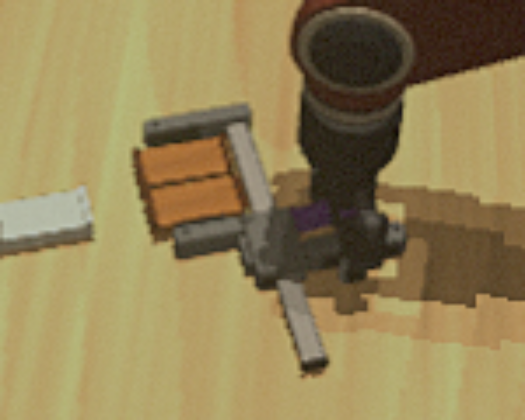

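```bash
python3 -m jog '{"offset":[[0,0,0],[0,0,0.02],[0,0,0.02],[0,0,0],[0,0,0],[0,0,0]],"angular":[[0,0,0],[0,0,0],[0,0,0],[0,0,0],[0,0,0],[0,0,0]],"jaw":[56,48,39,39,39,39]}' | tail -2;  python3 -m jog '{"offset":[[0,0,-0.02],[0,0,-0.02],[0,0,0],[0,0,0],[0,0,0]],"angular":[[0,0,0],[0,0,0],[0,0,0],[0,0,0],[0,0,0]],"jaw":[56,70,77,77,77]}'
 python3 - <<'E'
from h import *
a=manip.grab_frame('wrist')
b=cv2.resize(manip.grab_frame('side')[190:250,250:330],None,fx=8,fy=8,interpolation=2)
c=cv2.resize(manip.grab_frame('scene')[190:260,225:325],None,fx=8,fy=8,interpolation=2)
cv2.imwrite('pics/w8.png',a);cv2.imwrite('pics/s8.png',b);cv2.imwrite('pics/c8.png',c)
E
```

```text
contact_force: [-3.3, 4.9, 8.6]
gripper_width: 0.461
time: 12.35
tool_pos: [0.4896, 0.0363, 0.0051]
tool_rot: [0.114, -0.115, 0.698, -0.698]
contact_force: [0.8, -0.1, 0.2]
gripper_width: 0.907
```

View pics/s8.png

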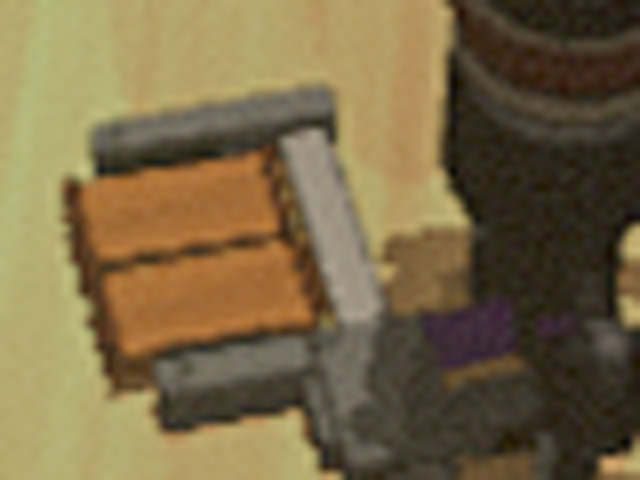

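View pics/c8.png

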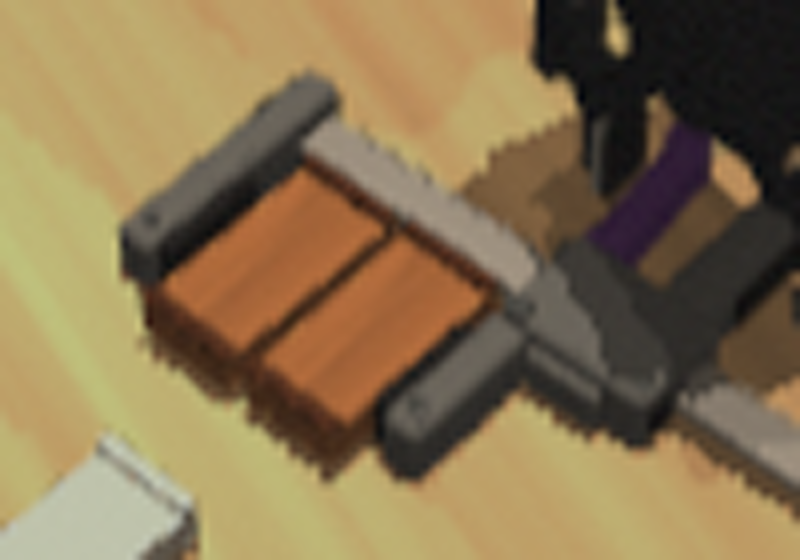

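View pics/w8.png

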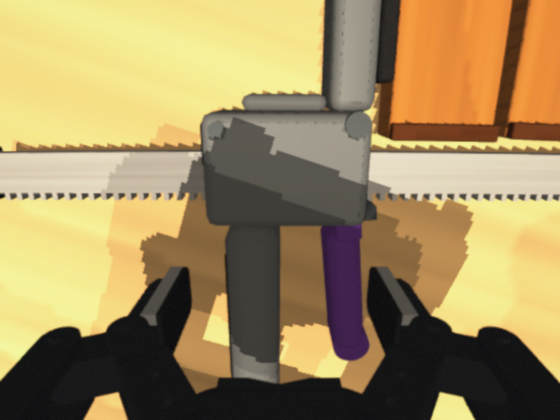

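Run:
```python
from h import *
S=cam('scene');D=cam('side')
th=5.0378;ex=np.array([np.cos(th),np.sin(th)]);ey=np.array([-ex[1],ex[0]])
o=np.array([.5465,.0185])
def c(C,u,v,z): X=unproj(C,u,v,z)[:2]-o; return (X@ex*1000).round(1),(X@ey*1000).round(1)
for n,u,v in [('far inner tip',165,240),('far inner base',338,97),('near inner tip',385,405),('near inner base',510,325),('seamfar tip',243,350),('seamnear tip',258,362),('seam far base',388,228),('seam near base',405,235)]:
    print(n,c(S,225+u/8,190+v/8,.028))
for n,u,v in [('far inner tip',97,168-25),('near inner tip',157,360),('near inner base',310,338),('far inner base',330,110),('seam far',100,262),('near',103,275)]:
    print('side',n,c(D,250+u/8,190+v/8,.028))
```

```text
far inner tip (np.float64(92.8), np.float64(72.2))
far inner base (np.float64(91.7), np.float64(-9.6))
near inner tip (np.float64(-4.0), np.float64(74.6))
near inner base (np.float64(-13.1), np.float64(25.4))
seamfar tip (np.float64(43.7), np.float64(88.0))
seamnear tip (np.float64(36.9), np.float64(88.3))
seam far base (np.float64(42.0), np.float64(21.3))
seam near base (np.float64(35.9), np.float64(19.9))
side far inner tip (np.float64(96.9), np.float64(78.2))
side near inner tip (np.float64(-6.4), np.float64(78.3))
side near inner base (np.float64(-9.5), np.float64(24.0))
side far inner base (np.float64(92.6), np.float64(-9.5))
side seam far (np.float64(41.3), np.float64(88.7))
side near (np.float64(35.2), np.float64(88.9))
```

```bash
python3 -m jog '{"offset":[[0,0,0],[0,0,0.02],[0,0,0.02],[0,0,0],[0,0,0],[0,0,0]],"angular":[[0,0,0],[0,0,0],[0,0,0],[0,0,0],[0,0,0],[0,0,0]],"jaw":[56,48,39,39,39,39]}' | tail -2;  python3 -m jog '{"offset":[[0,0,-0.02],[0,0,-0.02],[0,0,0],[0,0,0],[0,0,0]],"angular":[[0,0,0],[0,0,0],[0,0,0],[0,0,0],[0,0,0]],"jaw":[56,70,77,77,77]}'
 python3 - <<'E'
from h import *
c=cv2.resize(manip.grab_frame('scene')[190:260,225:325],None,fx=8,fy=8,interpolation=2)
cv2.imwrite('pics/c9.png',c)
E
```

```text
contact_force: [-3.0, 3.6, 8.2]
gripper_width: 0.461
time: 13.6
tool_pos: [0.4896, 0.0363, 0.0051]
tool_rot: [0.114, -0.115, 0.698, -0.698]
contact_force: [-0.1, 0.2, -0.0]
gripper_width: 0.9
```

View pics/c9.png

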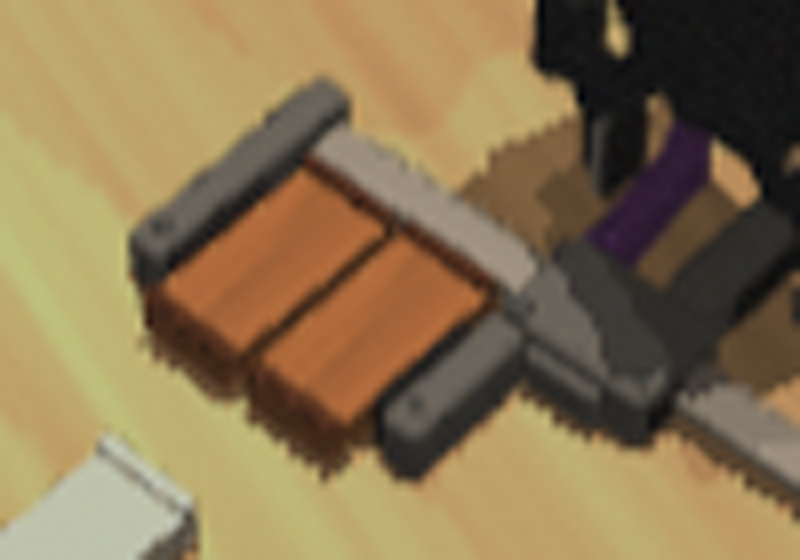

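The far jaw's pad is now almost on the far half. The seam from (245,355) to (395,230) is still open by about 6 mm. From here I'll squeeze in small steps.

```bash
python3 -m jog '{"offset":[[0,0,0],[0,0,0.01],[0,0,0.01],[0,0,0]],"angular":[[0,0,0],[0,0,0],[0,0,0],[0,0,0]],"jaw":[58,53,50,50]}' | tail -2
python3 -m jog '{"offset":[[0,0,0],[0,0,0]],"angular":[[0,0,0],[0,0,0]],"jaw":[48,48]}' | tail -2
python3 -m jog '{"offset":[[0,0,0.01],[0,0,0]],"angular":[[0,0,0],[0,0,0]],"jaw":[46.5,46.5]}' | tail -2
```

```text
contact_force: [1.1, -5.6, 1.6]
gripper_width: 0.588
contact_force: [0.9, -5.6, 2.1]
gripper_width: 0.562
contact_force: [1.7, -5.3, 2.3]
gripper_width: 0.551
```

```bash
python3 -m jog '{"offset":[[0,0,0],[0,0,0]],"angular":[[0,0,0],[0,0,0]],"jaw":[45,45]}' | tail -2;python3 rd.py 2
python3 -m jog '{"offset":[[0,0,0.01],[0,0,0]],"angular":[[0,0,0],[0,0,0]],"jaw":[44,44]}' | tail -2;python3 rd.py 2
```

```text
contact_force: [0.9, -3.0, 4.5]
gripper_width: 0.529
w [45.18 44.96] mean 45.069 F [ 0.3 -1.3  5. ] tau [-0.41 -0.15 -0.08] t 14.75 p [0.4903 0.0367 0.0075]
contact_force: [1.2, -0.0, 4.1]
gripper_width: 0.514
w [44.43 44.39] mean 44.41 F [2.4 1.8 4.6] tau [ 0.33 -0.32 -0.11] t 15.05 p [0.4902 0.037  0.0077]
```

```bash
python3 -m jog '{"offset":[[0,0,0],[0,0,0]],"angular":[[0,0,0],[0,0,0]],"jaw":[43,43]}' | tail -2;python3 rd.py 3
python3 -m jog '{"offset":[[0,0,0],[0,0,0]],"angular":[[0,0,0],[0,0,0]],"jaw":[42,42]}' | tail -2;python3 rd.py 3
```

```text
contact_force: [1.6, 4.0, 5.9]
gripper_width: 0.506
w [43.06 43.53 43.23] mean 43.273 F [0.8 4.2 5.8] tau [ 0.55 -0.1  -0.02] t 15.4 p [0.49   0.0374 0.0078]
contact_force: [-1.0, 5.0, 7.9]
gripper_width: 0.494
w [41.76 42.09 41.8 ] mean 41.885 F [-0.6  4.6  8.8] tau [ 0.84  0.08 -0.03] t 15.75 p [0.4899 0.0379 0.0079]
```

```bash
python3 -m jog '{"offset":[[0,0,0],[0,0,0]],"angular":[[0,0,0],[0,0,0]],"jaw":[41,41]}' | tail -2;python3 rd.py 2
python3 -m jog '{"offset":[[0,0,0],[0,0,0]],"angular":[[0,0,0],[0,0,0]],"jaw":[40,40]}' | tail -2;python3 rd.py 2
python3 -m jog '{"offset":[[0,0,0],[0,0,0]],"angular":[[0,0,0],[0,0,0]],"jaw":[39.3,39.3]}' | tail -2;python3 rd.py 3
python3 - <<'E'
from h import *
c=cv2.resize(manip.grab_frame('scene')[190:260,225:325],None,fx=8,fy=8,interpolation=2)
cv2.imwrite('pics/c10.png',c)
cv2.imwrite('pics/w10.png',manip.grab_frame('wrist'))
E
```

```text
contact_force: [-1.6, 6.6, 9.1]
gripper_width: 0.482
w [41.03 41.26] mean 41.144 F [-2.   7.3  9.1] tau [ 1.14  0.2  -0.01] t 16.05 p [0.4897 0.0383 0.008 ]
contact_force: [-2.1, 7.7, 9.8]
gripper_width: 0.472
w [40.42 40.25] mean 40.333 F [-2.9  8.4 10.5] tau [ 1.38  0.38 -0.21] t 16.35 p [0.4896 0.0387 0.0081]
contact_force: [-2.7, 8.6, 12.3]
gripper_width: 0.466
w [39.51 39.76 39.84] mean 39.702 F [-2.3  9.2 10.9] tau [ 1.46  0.46 -0.12] t 16.7 p [0.4896 0.0388 0.0082]
```

View pics/c10.png

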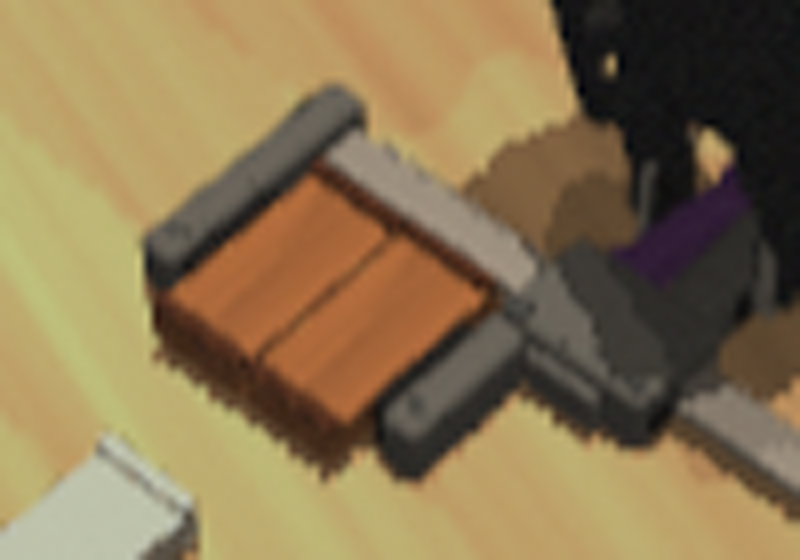

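View pics/w10.png

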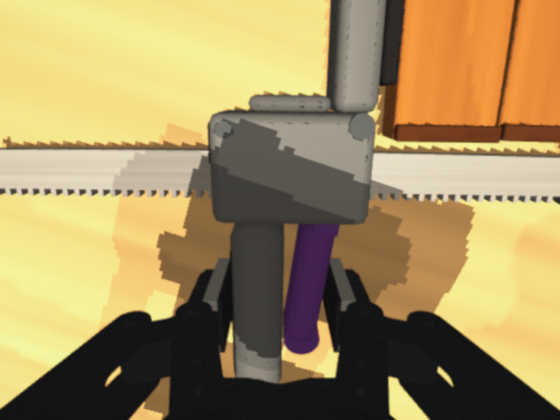

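The squeezed view shows the seam down to a thin line of about 2 mm, from (262,355) to (395,235). The trigger is home. I'll release for the next stroke, which should come up tight.

```bash
python3 -m jog '{"offset":[[0,0,0],[0,0,0],[0,0,-0.02],[0,0,-0.02],[0,0,0],[0,0,0],[0,0,0]],"angular":[[0,0,0],[0,0,0],[0,0,0],[0,0,0],[0,0,0],[0,0,0],[0,0,0]],"jaw":[39,39,56,70,77,77,77]}' | tail -2
python3 -m jog '{"offset":[[0,0,0],[0,0,0],[0,0,0.01],[0,0,0]],"angular":[[0,0,0],[0,0,0],[0,0,0],[0,0,0]],"jaw":[64,58,55,55]}' | tail -2; python3 rd.py 2
python3 -m jog '{"offset":[[0,0,0],[0,0,0]],"angular":[[0,0,0],[0,0,0]],"jaw":[54,54]}' | tail -2; python3 rd.py 2
```

```text
contact_force: [0.1, -0.1, 0.1]
gripper_width: 0.901
contact_force: [0.5, -1.6, 0.6]
gripper_width: 0.642
w [55.3  55.25] mean 55.277 F [ 1.8 -2.9  0.9] tau [-0.41 -0.17 -0.  ] t 18.0 p [0.4901 0.0362 0.006 ]
contact_force: [2.4, -4.2, 3.0]
gripper_width: 0.634
w [53.91 53.77] mean 53.844 F [ 0.8 -3.2  3.4] tau [-0.73 -0.13  0.05] t 18.3 p [0.4902 0.0361 0.0062]
```

```bash
python3 -m jog '{"offset":[[0,0,0],[0,0,0]],"angular":[[0,0,0],[0,0,0]],"jaw":[53,53]}' | tail -2; python3 rd.py 2
python3 -m jog '{"offset":[[0,0,0],[0,0,0]],"angular":[[0,0,0],[0,0,0]],"jaw":[52.2,52.2]}' | tail -2; python3 rd.py 2
```

```text
contact_force: [1.4, -3.7, 2.7]
gripper_width: 0.624
w [53.32 53.21] mean 53.265 F [ 1.1 -4.   2.5] tau [-0.78 -0.25  0.03] t 18.6 p [0.4901 0.0363 0.0061]
contact_force: [2.1, -4.4, 4.7]
gripper_width: 0.609
w [51.88 52.71] mean 52.296 F [ 1.2 -4.8  4.7] tau [-0.8  -0.3  -0.04] t 18.9 p [0.4902 0.0362 0.0061]
```

```bash
python3 -m jog '{"offset":[[0,0,0],[0,0,0]],"angular":[[0,0,0],[0,0,0]],"jaw":[51.4,51.4]}' | tail -2; python3 rd.py 3
python3 -m jog '{"offset":[[0,0,0],[0,0,0]],"angular":[[0,0,0],[0,0,0]],"jaw":[50.6,50.6]}' | tail -2; python3 rd.py 3
```

```text
contact_force: [1.7, -4.8, 4.5]
gripper_width: 0.6
w [51.47 51.78 51.52] mean 51.586 F [ 2.2 -5.7  4.5] tau [-0.92 -0.31 -0.07] t 19.25 p [0.4902 0.0362 0.0061]
contact_force: [1.4, -6.4, 4.4]
gripper_width: 0.594
w [50.7 50.5 50.3] mean 50.499 F [ 0.9 -6.1  4.1] tau [-0.95 -0.3  -0.04] t 19.6 p [0.4902 0.0361 0.0062]
```

```bash
python3 -m jog '{"offset":[[0,0,0],[0,0,0.01]],"angular":[[0,0,0],[0,0,0]],"jaw":[49.8,49.8]}' | tail -2; python3 rd.py 4
```

```text
contact_force: [3.4, -4.1, 0.5]
gripper_width: 0.588
w [49.96 49.97 49.81 49.88] mean 49.907 F [ 3.2 -5.1  1.2] tau [-0.81 -0.44 -0.01] t 20.0 p [0.49   0.0364 0.0063]
```

Still tracking the command, so it isn't tight yet.

```bash
python3 -m jog '{"offset":[[0,0,0],[0,0,0]],"angular":[[0,0,0],[0,0,0]],"jaw":[49,49]}' | tail -2; python3 rd.py 3
python3 -m jog '{"offset":[[0,0,0],[0,0,0]],"angular":[[0,0,0],[0,0,0]],"jaw":[48.2,48.2]}' | tail -2; python3 rd.py 3
```

```text
contact_force: [1.3, -6.1, 3.0]
gripper_width: 0.576
w [48.89 48.95 48.99] mean 48.941 F [ 2.  -4.9  2.6] tau [-0.9  -0.4  -0.07] t 20.35 p [0.4901 0.0362 0.0064]
contact_force: [1.8, -5.0, 3.3]
gripper_width: 0.566
w [48.58 48.27 48.33] mean 48.393 F [ 1.9 -6.3  2.8] tau [-1.   -0.36 -0.06] t 20.7 p [0.4902 0.0361 0.0065]
```

```bash
python3 -m jog '{"offset":[[0,0,0],[0,0,0]],"angular":[[0,0,0],[0,0,0]],"jaw":[47.4,47.4]}' | tail -2; python3 rd.py 4
```

```text
contact_force: [1.3, -4.5, 4.1]
gripper_width: 0.553
w [47.11 47.74 47.76 47.7 ] mean 47.578 F [ 1.3 -5.4  4.2] tau [-0.88 -0.25 -0.09] t 21.1 p [0.4901 0.0362 0.0066]
```

```bash
python3 -m jog '{"offset":[[0,0,0],[0,0,0]],"angular":[[0,0,0],[0,0,0]],"jaw":[46.6,46.6]}' | tail -2; python3 rd.py 4
```

```text
contact_force: [0.4, -3.7, 6.1]
gripper_width: 0.547
w [47.21 46.32 46.64 46.83] mean 46.751 F [ 0.3 -4.2  5.4] tau [-0.78 -0.11 -0.08] t 21.5 p [0.49   0.0365 0.0067]
```

```bash
python3 -m jog '{"offset":[[0,0,0],[0,0,0]],"angular":[[0,0,0],[0,0,0]],"jaw":[46,46]}' | tail -2; python3 rd.py 4
python3 - <<'E'
from h import *
c=cv2.resize(manip.grab_frame('scene')[190:260,225:325],None,fx=8,fy=8,interpolation=2)
cv2.imwrite('pics/c11.png',c)
cv2.imwrite('pics/w11.png',manip.grab_frame('wrist'))
E
```

```text
contact_force: [0.1, -3.5, 6.7]
gripper_width: 0.54
w [46.48 46.23 46.51 46.17] mean 46.346 F [ 0.1 -3.4  7.2] tau [-0.68 -0.08 -0.21] t 21.9 p [0.49   0.0366 0.0068]
```

View pics/c11.png

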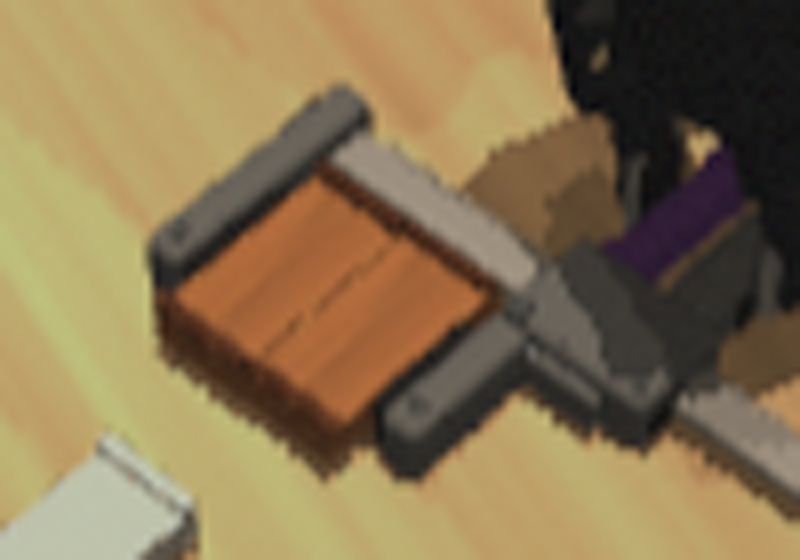

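View pics/w11.png

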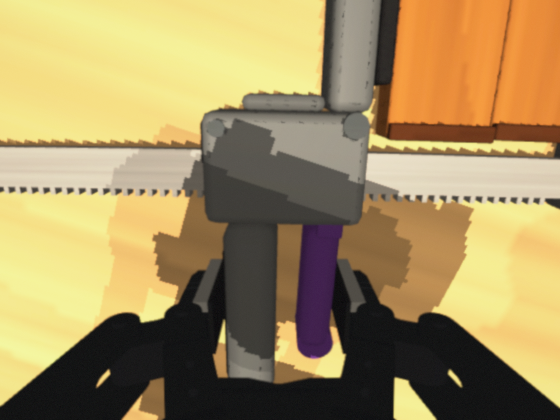

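```bash
python3 -m jog '{"offset":[[0,0,0],[0,0,0]],"angular":[[0,0,0],[0,0,0]],"jaw":[45.5,45.5]}' | tail -2; python3 rd.py 6
```

```text
contact_force: [-1.1, -2.0, 6.3]
gripper_width: 0.539
w [45.57 45.57 45.95 45.9  45.97 45.84] mean 45.799 F [-0.8 -3.4  7.2] tau [-0.58 -0.01 -0.17] t 22.5 p [0.49   0.0368 0.0069]
```

```bash
python3 -m jog '{"offset":[[0,0,0],[0,0,0]],"angular":[[0,0,0],[0,0,0]],"jaw":[45,45]}' | tail -2; python3 rd.py 6
```

```text
contact_force: [-0.5, -1.4, 8.7]
gripper_width: 0.532
w [45.15 45.24 45.39 45.06 45.63 45.46] mean 45.321 F [-0.9 -1.3  8.2] tau [-0.48  0.08 -0.22] t 23.0 p [0.4899 0.037  0.0069]
```

```bash
python3 -m jog '{"offset":[[0,0,0],[0,0,0]],"angular":[[0,0,0],[0,0,0]],"jaw":[44.4,44.4]}' | tail -2; python3 rd.py 6
```

```text
contact_force: [-2.0, -1.5, 10.8]
gripper_width: 0.526
w [44.79 44.83 44.82 44.95 44.68 44.99] mean 44.842 F [-2.1 -1.2  9.7] tau [-0.39  0.14 -0.23] t 23.5 p [0.4898 0.0372 0.007 ]
```

```bash
python3 -m jog '{"offset":[[0,0,0],[0,0,0]],"angular":[[0,0,0],[0,0,0]],"jaw":[43.9,43.9]}' | tail -2; python3 rd.py 6
python3 - <<'E'
from h import *
cv2.imwrite('pics/w12.png',manip.grab_frame('wrist'))
E
```

```text
contact_force: [-2.9, -0.7, 10.1]
gripper_width: 0.518
w [44.5  44.01 44.77 44.06 44.47 44.75] mean 44.428 F [-2.   0.1 10.7] tau [-0.28  0.18 -0.28] t 24.0 p [0.4898 0.0373 0.0071]
```

View pics/w12.png

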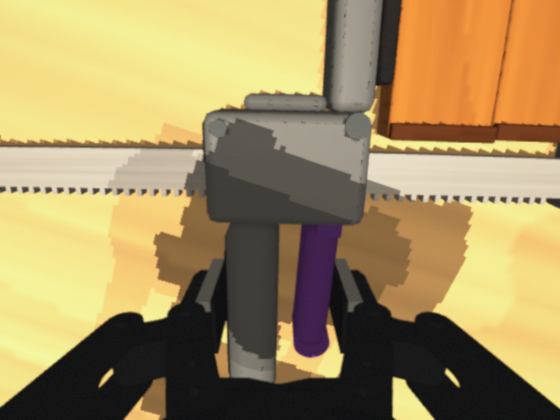

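```bash
python3 rd.py 14
python3 - <<'E'
from h import *
c=cv2.resize(manip.grab_frame('scene')[190:260,225:325],None,fx=8,fy=8,interpolation=2)
cv2.imwrite('pics/c13.png',c)
c=cv2.resize(manip.grab_frame('side')[190:250,250:330],None,fx=8,fy=8,interpolation=2)
cv2.imwrite('pics/s13.png',c)
E
```

```text
w [44.26 44.63 44.56 44.14 44.63 44.82 44.22 44.49 44.86 44.6  44.61 44.61
 44.5  44.61] mean 44.538 F [-1.9 -0.9 10.1] tau [-0.27  0.25 -0.28] t 24.75 p [0.4898 0.0373 0.0071]
```

View pics/c13.png

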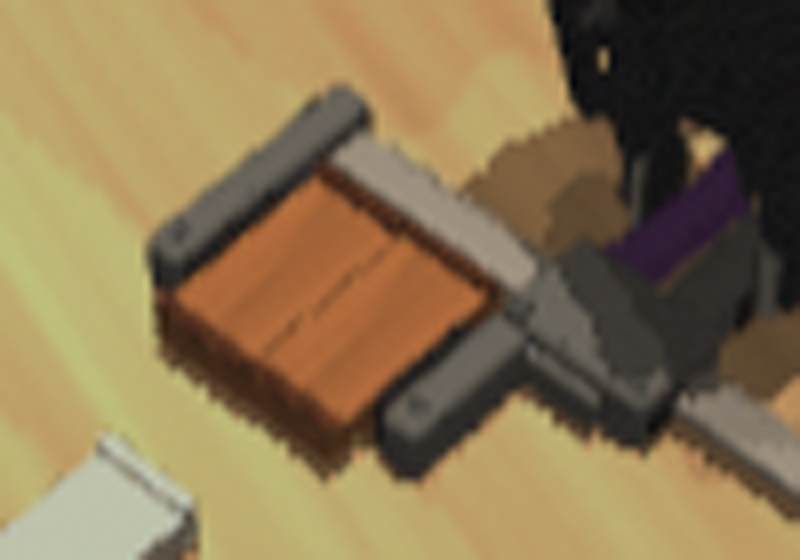

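View pics/s13.png

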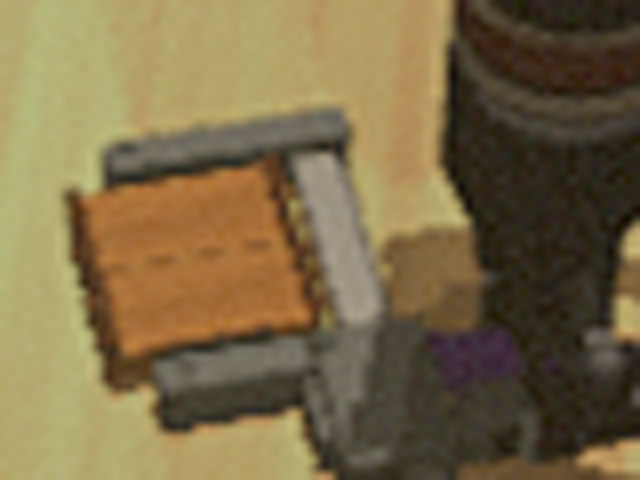

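Between the 46 mm command and now the jaws haven't moved in the image, while the opening lags 0.64 mm. So it is tight, with the trigger short of home at about 44.5 mm. My force estimate is about 30 N, so I'll ease off a little to be gentle.

```bash
python3 -m jog '{"offset":[[0,0,0],[0,0,0]],"angular":[[0,0,0],[0,0,0]],"jaw":[44.4,44.4]}' | tail -2; python3 rd.py 14
```

```text
contact_force: [-2.2, -0.6, 9.5]
gripper_width: 0.523
w [44.8  44.34 44.52 44.52 44.33 44.69 44.32 44.53 44.45 44.35 44.43 44.4
 44.44 44.67] mean 44.484 F [-2.4 -0.5  9.3] tau [-0.31  0.21 -0.2 ] t 25.75 p [0.4898 0.0373 0.0071]
```

```bash
python3 -m jog '{"offset":[[0,0,0],[0,0,0],[0,0,0]],"angular":[[0,0,0],[0,0,0],[0,0,0]],"jaw":[44.0,44.0,44.0]}' | tail -2; python3 rd.py 14
```

```text
contact_force: [-2.3, -0.9, 9.1]
gripper_width: 0.52
w [44.69 44.17 44.51 44.34 44.69 44.47 44.51 44.32 44.49 44.41 44.53 44.31
 44.46 44.13] mean 44.431 F [-1.7 -0.9  9.8] tau [-0.27  0.23 -0.21] t 26.75 p [0.4898 0.0373 0.0071]
```

```bash
python3 -m jog '{"offset":[[0,0,0],[0,0,0],[0,0,0],[0,0,0],[0,0,0],[0,0,0]],"angular":[[0,0,0],[0,0,0],[0,0,0],[0,0,0],[0,0,0],[0,0,0]],"jaw":[43.85,43.85,43.85,43.85,43.85,43.85]}' | tail -2; python3 rd.py 12
python3 - <<'E'
from h import *
a=manip.grab_frame('side');cv2.imwrite('pics/end.png',a);cv2.imwrite('pics/wend.png',manip.grab_frame('wrist'))
E
```

```text
contact_force: [-1.7, -0.4, 9.7]
gripper_width: 0.519
w [44.7  44.15 44.51 44.31 44.36 44.73 44.85 44.77 44.33 44.68 44.22 44.22] mean 44.486 F [-1.9 -0.4 10.4] tau [-0.31  0.19 -0.22] t 27.95 p [0.4898 0.0374 0.0071]
```

View pics/end.png

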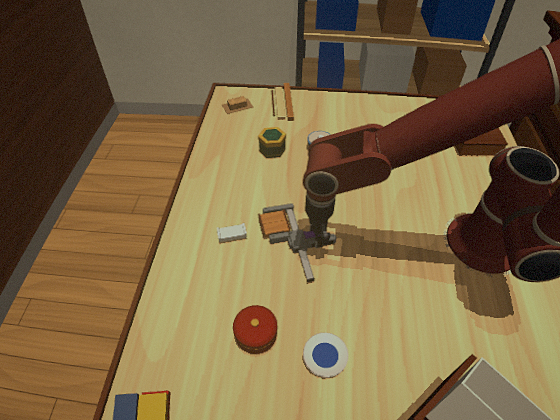

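View pics/wend.png

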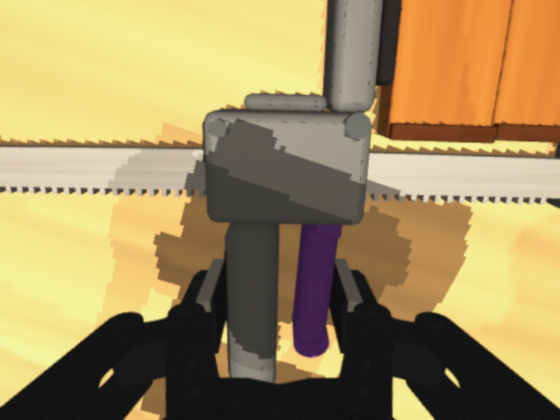

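The final views show the seam shut, the clamp flat, the trigger still squeezed and the altar things unmoved. Handing in while holding.

```bash
python3 -c "
from plant import manip
print(manip.job_done()); print(manip.state()['time'])"
```

```text
the job is handed in; nothing more can be done
None
the job is handed in; nothing more can be done
```

I pumped the trigger through seven full strokes and then an eighth that came up tight. I handed the job in at about 28 s, still holding the squeeze.

**Split and clamp:** The last pictures show the seam shut to a hairline. The clamp is flat and the altar things look unmoved. I judged that from the pictures rather than measuring it.

**Tightness:** The fingers stopped at about 44.5 mm over grip and trigger, short of home at 40 mm. The jaws did not move in the pictures over the last 2 mm of squeeze.

**Pressure not measured:** I inferred it from how far the finger opening lagged its command, about 0.6 mm. That suggests about 30 N of finger force, or roughly 50 N on the wood. The uncertainty is wide, about 20 to 75 N. This stays inside the 10 to 80 N limits, but it may be above the 20 to 50 N called right.

**Checks that disagreed:** When I eased the command by 0.5 mm, the opening did not spring back as expected. There is friction in the squeeze, so the force estimate is rough. I squeezed back to nearly the previous setting before handing in.

**60 N squeeze on the first stroke:** I let the grip go to its full 60 N at the trigger's stop to calibrate that lag. The jaws were still well clear of closing the split.

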